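# Click the cordless lamp head onto its leaning post

## Task

Put the bench lamp together: take the yellow cordless lamp head out of its charging dock and slide its square tube fully down onto the leaning post of the dark foot, with the hole in the tube on the same side as the red spring button, until the tube sits on the black shoulder and the button pops out through the hole. Let go of the lamp and leave the other things on the desk where they are.

Things in the scene. Friction and masses are not known exactly. Their poses are not given: they have to be found in the camera images.
- lamp_grip (a point): centre of the lamp head's yellow block (46 x 42 x 44 mm, rounded), the part to grasp. Axes are the lamp head's: z up along its tube, x from front to back, y across the 42 mm wide sides. The front (-x) carries four white LEDs and, below, the tube's hole. The tube's lower end lies 90 mm below this point, the block's top 22 mm above it. The head weighs about 0.16 kg.
- lamp_mouth (a point): centre of the open lower end of the square aluminium tube under the yellow block, on the tube's axis; axes as lamp_grip. The tube is 28 mm wide outside, 23 mm inside, 68 mm long up to the block, with one round 13 mm hole, in its front (-x) wall, centred 22 mm above the lower end.
- dock: fixed black charging dock, 80 x 70 mm, in which the lamp head stands upright at the start; origin at the centre of its underside. A square socket in its middle, 33 mm inside, 44 mm outside, holds the tube's lower end; its floor is about 6 mm and its rim about 19 mm above the desk. Nothing locks: the head lifts straight out.
- foot: fixed dark slab, 120 x 110 x 25 mm, that carries the leaning post and does not move; origin at the centre of its underside, z up, -x its front, towards which the post leans.
- shoulder (a point): on the post's axis, at the upper face of its black shoulder (34 x 34 mm), where the tube's lower end sits when home; about 46 mm above the desk. Axes are the post's: z up along the post, leaning 25 degrees towards the foot's front; y level; -x the front with the red button. The square post is 20.5 mm wide and 50 mm long above it, then a square nose tapering in 12 mm to 8.5 mm. Lamp home: its axes parallel to these.
- post_tip (a point): tip of the post's nose, on its axis, 61.5 mm past the shoulder; axes as shoulder.
- button (a joint): how far the red cone-shaped spring button in the post's front face is pressed in, m: 0 is fully out, 6 mm proud of the post. Its centre is 22 mm above the shoulder. The tube's edge pushes it in as it slides over (about 3 to 12 N along the post); it springs out by itself once under the hole. Under a plain wall it stays about 3 mm or more in.
- board: bystander: green circuit board, 65 x 85 x 15 mm, lying in front of the foot; origin at the centre of its underside.
- pliers: bystander: pliers with red grips, 55 x 150 x 13 mm, lying between the dock and the foot; origin at the centre of the underside.
- tape: bystander: roll of black tape, 66 mm across, 19 mm high, behind the pliers; origin at the centre of its underside.
- mug: bystander: two-coloured mug, 86 x 117 x 88 mm, standing behind; origin at the centre of its underside.
- driver: bystander: small screwdriver with orange handle, 22 x 118 x 20 mm, lying to the right; origin at the centre of its underside.
Things that resemble listed ones, but are neither listed nor needed, are in the scene too. There is more than one size of the part that bears lamp_grip; the job needs the largest.

How it is judged:
At the end, for the whole second after the job is handed in: The lower end of the lamp's tube is within 5 mm of the middle of the post's shoulder, tube and post are parallel within 0.1 rad, and the button is out through the hole (pressed in less than 2 mm) and still (distance between lamp_mouth and shoulder below 0.005 m and angle between the z axis of lamp_mouth and the z axis of shoulder, either way round below 0.1 rad and value of joint button below 0.002 m and velocity of joint button below 0.02 m/s); the robot touches nothing.
It fails at once if a bystander (board, pliers, tape, mug, screwdriver) is shifted more than 30 mm (distance of any of board, pliers, tape, mug, driver from where it was at the start of the episode above 0.03 m).
It also fails if it takes over 40 s, if anything falls off the work surface, if the arm or the gripper's body presses on something with over 40 N, if the wrist force passes 120 N, or if a joint passes its speed limit or range.

## Robot

A 6-joint arm with a two-finger parallel gripper is mounted at the origin on a cart in front of the work surface, level with it; the furniture and walls round the work are solid. World frame = base frame: x ahead of the robot, y to its left, z up, the work surface at z = 0. Lengths are in m, angles in rad, forces in N, time in s.
With the tool pointing down it reaches from about 0.2 to 0.875 m from the base axis. Payload 3.4 kg.
Tool frame: the origin (TCP) lies between the finger pads; the fingertips stand 25 mm ahead of it and the grasp point (between the pads) lies 6 mm ahead of it (r.nose_length is the z of the fingertips in the tool frame, in m); z points along the fingers, y is the line along which they close (so a half turn about z gives the same grasp; the last joint's range is limited). The gripper opens to 94 mm and grips with 3 to 60 N. Pads are 16 mm wide; open, the fingers measure 119 mm over their backs; the gripper's body (75 mm by 177 mm) begins 78 mm behind the grasp point.
Start: joints at [-1.294, 0.276, 1.505, -0, 1.361, -0.121], TCP at [0.223, -0.53, 0.23] pointing down, gripper open.
Joint ranges: [-2.89, 2.89], [-0.75, 2.08], [0.22, 2.7], [-1.18, 4.32], [0.11, 2.71], [-2.7, 2.7]. Speed limits (rad/s): [2.57, 2.57, 3.14, 3.14, 3.14, 3.14].

## Interface

Orientations are given as a unit quaternion [w, x, y, z].
In Python, from plant import r, gripper_to, inverse_kinematics, vision, models, telemetry gives the robot as it stands. Calls block until the motion is done:
- r.move_to(position, orientation): joint-space move of the TCP to a pose.
- r.move_l(position, rot=None, vel=0.15, guard=None): straight line of the TCP; rot=None keeps the orientation; vel is the mean speed in m/s. With guard (N) it stops when the force on the tool has changed by that much, and returns True; else False.
- r.movej(angles): joint-space move.
- gripper_to(opening, f_grip=None): finger opening in m; f_grip is the grip in N (None keeps the last); returns when the fingers have stopped.
- r.hold(seconds).
- inverse_kinematics(position, orientation): joint angles nearest the present ones, or None.
- vision.snapshot(name): name is "scene" or "top" or "wrist"; returns the picture (400x640x3 uint8, red, green, blue); there is no depth.
- vision.get_calibration(name): a dict with "fx", "fy", "cx", "cy" (pixels), "position" and "orientation" of the camera in the world. Camera axes: x right, y down, z forward; pixel columns grow to the right and rows downward; lengths in m; the calibration is good to about 2 mm. A picture is of the moment at which its call begins: read the wrist's pose just before it. get_calibration takes no time and is no camera call; for the wrist camera it gives the pose at the moment of the call.
A pose or a line that the arm cannot do raises r.PlanningError and nothing moves.
- r.sign_off(): hands the job in; it is judged then, once.
Trained networks look in the newest picture that a camera, given by its name, has taken for a name from the list of things; names that differ only in an ending like _2 or _b are one class to them, and where a whole thing is asked for, a point or a joint stands for the part that bears it (a point fixed in the world has none). Each returns a list of dicts, best first, with "score" (0 to 1); they miss things now and then, are a little off and sometimes report something else, mostly with a low value. They report only what shows in the picture. A call takes as long as a camera call. They do not tell look-alikes from the thing itself.
- models.boxes_of(thing, camera): "at" ([x, y, z] in m, in world coordinates, good to about 4 mm: the middle of the surface that is visible of it).
- models.regions_of(thing, camera): "pixels" (400x640 bool, what is visible of it).
- models.mark_of(thing, camera): "at" ([x, y, z] in m, in world coordinates, good to about 4 mm: a listed point, or the origin of a listed thing).
Readings, each from a call of its own:
- telemetry.current_t(): time.
- telemetry.current_joints(): joint angles.
- telemetry.current_dq(): joint speeds.
- telemetry.current_joint_efforts(): joint torques, N m.
- telemetry.current_ee_pos(): TCP position.
- telemetry.current_tool_rot(): TCP orientation.
- telemetry.current_wrist_force(): force on the tool from outside, world axes, zero at the start.
- telemetry.current_torque(): the same for the moment, N m.
- telemetry.current_opening(): finger opening in m.
- telemetry.current_finger_force(): force on a finger pad.
Only numpy, scipy, OpenCV 4.12 (cv2) and the standard library are available. Lean on these libraries where they do the work, as an engineer would, in place of code of your own. Each camera call takes 0.05 s, during which the arm holds its last target. There are 200 camera calls.

## Working session

There is one attempt and no reset: what is moved stays moved. The work goes in short steps, each a Python script; the robot and the scene stay as the last script left them, time stands still between calls to the robot, and variables do not carry over. Pictures are saved under pics/ and viewed, at most 10 in all, crops included, and the job is handed in when it is done.

```bash
ls; mkdir -p pics; python3 - <<'E'
from plant import r, vision, models, telemetry
import cv2, numpy as np
for c in ("scene","top"):
    im=vision.snapshot(c); cv2.imwrite(f"pics/{c}0.png",im[:,:,::-1])
    k=vision.get_calibration(c); print(c,{a:np.round(b,3).tolist() for a,b in k.items()})
    for n in ("lamp_grip","lamp_mouth","dock","foot","shoulder","post_tip","button","board","pliers","tape","mug","driver"):
        print(n,[(round(d["score"],2),np.round(d["at"],3).tolist()) for d in models.mark_of(n,c)][:4])
print(telemetry.current_t())
E
```

```text
pics
scene {'fx': 509.254, 'fy': 509.254, 'cx': 328.671, 'cy': 201.853, 'position': [0.102, 0.629, 0.827], 'orientation': [0.132, -0.247, 0.864, -0.418]}
lamp_grip [(0.76, [0.476, 0.075, 0.067]), (0.6, [0.582, 0.128, 0.069]), (0.59, [0.604, 0.028, 0.098]), (0.22, [0.605, 0.025, -0.001])]
lamp_mouth [(0.84, [0.472, 0.071, 0.0]), (0.68, [0.606, 0.026, 0.008]), (0.65, [0.587, 0.131, 0.002]), (0.23, [0.63, -0.262, 0.107])]
dock [(0.82, [0.606, 0.023, -0.002])]
foot [(0.56, [0.634, -0.26, -0.002])]
shoulder [(0.58, [0.658, -0.262, 0.048])]
post_tip [(0.88, [0.63, -0.264, 0.104])]Traceback (most recent call last):
  File "<stdin>", line 7, in <module>
ValueError: it knows: board, dock, driver, foot, lamp_grip, lamp_mouth, mug, pliers, post_tip, shoulder, tape
```

```bash
python3 - <<'E'
from plant import r, vision, models, telemetry
import cv2, numpy as np
for c in ("scene","top"):
    im=vision.snapshot(c); cv2.imwrite(f"pics/{c}1.png",im[:,:,::-1])
    k=vision.get_calibration(c); print(c,{a:np.round(b,3).tolist() for a,b in k.items()})
    for n in ("lamp_grip","lamp_mouth","dock","foot","shoulder","post_tip","board","pliers","tape","mug","driver")[0 if c=="top" else 7:]:
        print(n,[(round(d["score"],2),np.round(d["at"],3).tolist()) for d in models.mark_of(n,c)][:4])
print(telemetry.current_t())
E
```

```text
scene {'fx': 509.254, 'fy': 509.254, 'cx': 328.671, 'cy': 201.853, 'position': [0.102, 0.629, 0.827], 'orientation': [0.132, -0.247, 0.864, -0.418]}
pliers [(0.82, [0.494, -0.118, -0.005])]
tape [(0.8, [0.624, -0.114, -0.0])]
mug [(0.7, [0.787, 0.088, -0.0]), (0.46, [0.635, -0.264, 0.003])]
driver [(0.45, [0.447, -0.431, -0.003]), (0.15, [0.623, -0.114, -0.0])]
top {'fx': 385.418, 'fy': 385.418, 'cx': 319.214, 'cy': 201.331, 'position': [0.412, -0.158, 1.064], 'orientation': [-0.086, 0.731, -0.673, 0.078]}
lamp_grip [(0.82, [0.609, 0.024, 0.1]), (0.75, [0.474, 0.074, 0.07]), (0.61, [0.583, 0.133, 0.068])]
lamp_mouth [(0.87, [0.607, 0.027, 0.009]), (0.58, [0.585, 0.132, -0.005]), (0.53, [0.481, 0.073, -0.003])]
dock [(0.57, [0.607, 0.025, -0.005])]
foot [(0.91, [0.635, -0.267, 0.001])]
shoulder [(0.58, [0.659, -0.258, 0.046])]
post_tip [(0.77, [0.632, -0.262, 0.094])]
board [(0.88, [0.515, -0.292, 0.0])]
pliers [(0.71, [0.493, -0.119, -0.0]), (0.56, [0.789, 0.089, 0.0])]
tape [(0.68, [0.514, -0.294, -0.001]), (0.53, [0.625, -0.112, 0.001])]
mug [(0.72, [0.788, 0.088, 0.001])]
driver [(0.61, [0.451, -0.428, 0.0]), (0.51, [0.61, 0.024, -0.002])]
1.2
```

View pics/scene0.png

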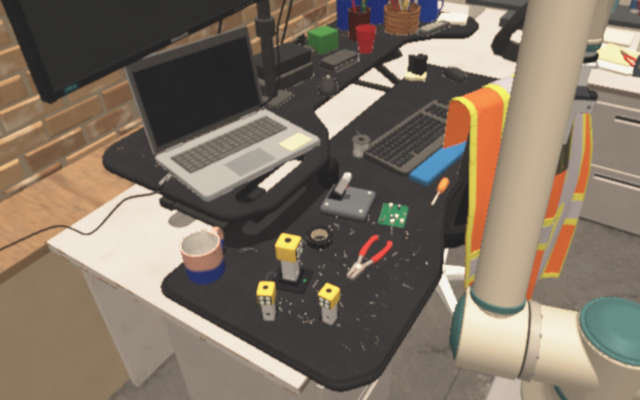

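View pics/top1.png

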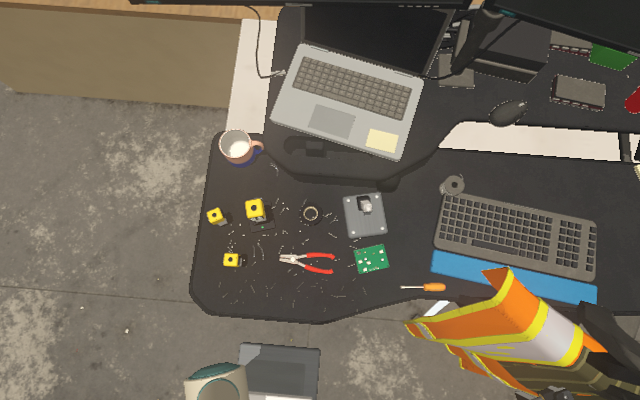

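The heads in scene are at (289,245) in the dock, (266,290) and (329,297). The docked one is the largest and its grip is highest (about 0.10 m), so it is the one meant. I'll confirm in a crop, and move closer for a wrist view.

```bash
cat > h.py <<'E'
from plant import r, gripper_to, inverse_kinematics, vision, models, telemetry
import cv2, numpy as np
from scipy.spatial.transform import Rotation as R
def q(Rm): return np.roll(Rm.as_quat(),1)
def rot(w): return R.from_quat(np.roll(w,-1))
def tool(yaw,tilt=0):  # lamp frame R (z up, x) -> tool: z=-lamp z, y=lamp y(neg)
    return R.from_euler('z',yaw)*R.from_euler('y',-tilt)*R.from_matrix(np.diag([1.,-1,-1]))
def project(cal,P):
    p=rot(cal["orientation"]).inv().apply(np.asarray(P)-cal["position"])
    return np.c_[p[:,0]/p[:,2]*cal["fx"]+cal["cx"],p[:,1]/p[:,2]*cal["fy"]+cal["cy"]]
E
python3 - <<'E'
from h import *
im=cv2.imread("pics/scene1.png")
a=cv2.resize(im[225:335,240:350],(500,500),interpolation=cv2.INTER_CUBIC)
b=cv2.resize(im[160:230,310:380],(300,300),interpolation=cv2.INTER_CUBIC)
cv2.imwrite("pics/crop.png",np.hstack([a,np.vstack([b,np.zeros((200,300,3),np.uint8)])]))
c=vision.get_calibration("wrist"); T=rot(telemetry.current_tool_rot()); p=telemetry.current_ee_pos()
print(c["fx"],T.inv().apply(np.array(c["position"])-p),(T.inv()*rot(c["orientation"])).as_matrix().round(3), T.as_matrix().round(2))
for yaw in (0,np.pi):
  for P,ti in (([.45,.03,.3],0),([.45,-.26,.25],0),([.62,-.26,.17],.436),([.63,.02,.1],0)):
    s=inverse_kinematics(P,q(tool(yaw,ti if yaw==0 else -ti))); print(yaw,P,None if s is None else np.round(s,2))
E
```

```text
325.84339906458086 [ 0.0829435  -0.00109169 -0.15448791] [[ 0.    -0.959 -0.284]
 [ 1.    -0.     0.001]
 [-0.001 -0.284  0.959]] [[ 0.92  0.39  0.  ]
 [ 0.39 -0.92 -0.  ]
 [-0.    0.   -1.  ]]
0 [0.45, 0.03, 0.3] [-0.09  0.05  1.62 -0.    1.48  1.48]
0 [0.45, -0.26, 0.25] [-0.66  0.18  1.58 -0.    1.38  0.91]
0 [0.62, -0.26, 0.17] [-0.64  0.29  1.74  0.36  0.79  0.72]
0 [0.63, 0.02, 0.1] [-0.08  0.45  1.57 -0.    1.12  1.49]
3.141592653589793 [0.45, 0.03, 0.3] [-0.09  0.05  1.62 -0.    1.48 -1.66]
3.141592653589793 [0.45, -0.26, 0.25] [-0.66  0.18  1.58 -0.    1.38 -2.23]
3.141592653589793 [0.62, -0.26, 0.17] [-0.64  0.29  1.74  0.36  0.79 -2.43]
3.141592653589793 [0.63, 0.02, 0.1] [-0.08  0.45  1.57 -0.    1.12 -1.65]
```

View pics/crop.png

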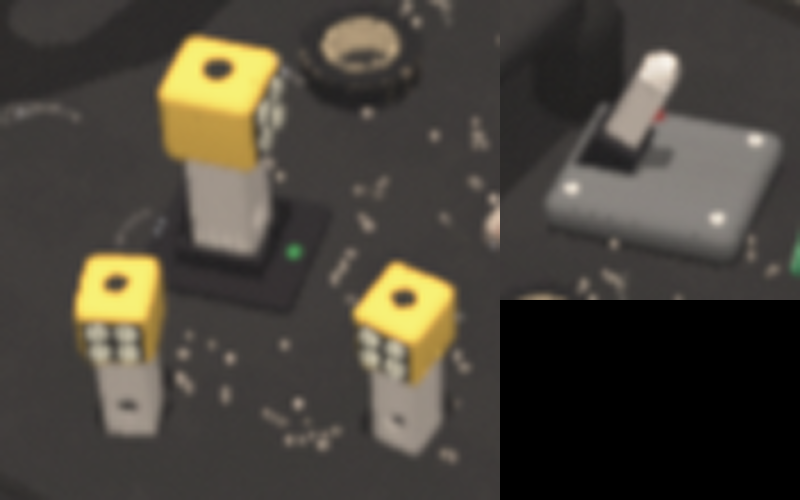

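The crop confirms it: the docked head at (215,100) is clearly larger, with its LEDs on its image-right side. The two free-standing ones are smaller. The foot's post leans to image right, with the red button at (658,117) on that side.

```bash
python3 - <<'E'
from h import *
import json
out={}
r.move_to([.55,-.25,.25],q(tool(0)))
for n,P in (("foot",[.62,-.26,.23]),("lamp",[.607,.025,.26])):
    r.move_to(P,q(tool(0)))
    r.hold(.2)
    c=vision.get_calibration("wrist"); im=vision.snapshot("wrist"); cv2.imwrite(f"pics/w_{n}.png",im[:,:,::-1])
    json.dump({a:np.asarray(b).tolist() for a,b in c.items()},open(f"pics/w_{n}.json","w"))
    for m in (("foot","shoulder","post_tip") if n=="foot" else ("lamp_grip","lamp_mouth","dock")):
        print(m,[(round(d["score"],2),np.round(d["at"],4).tolist()) for d in models.mark_of(m,"wrist")][:3])
        if m in("foot","lamp_grip","dock"):
            for d in models.regions_of(m,"wrist")[:1]: np.save(f"pics/{n}_{m}.npy",d["pixels"])
print(telemetry.current_t())
a=cv2.imread("pics/w_foot.png");b=cv2.imread("pics/w_lamp.png")
cv2.imwrite("pics/w.png",cv2.resize(np.vstack([a[:,:],b[:,:]]),(480,600)))
cv2.imwrite("pics/w2.png",np.hstack([a[:,120:520],b[:,120:520]]))
E
```

```text
foot [(0.96, [0.6304, -0.2633, -0.0004])]
shoulder [(0.67, [0.6558, -0.2565, 0.047])]
post_tip [(0.56, [0.6283, -0.2647, 0.097])]
lamp_grip [(0.81, [0.5861, 0.1296, 0.0731]), (0.7, [0.4772, 0.0759, 0.0659]), (0.66, [0.6063, 0.0242, 0.097])]
lamp_mouth [(0.84, [0.5886, 0.1332, 0.0003]), (0.77, [0.6045, 0.025, 0.0053]), (0.75, [0.4722, 0.0717, -0.0026])]
dock [(0.98, [0.6033, 0.0259, 0.0006])]
5.2333
```

View pics/w2.png

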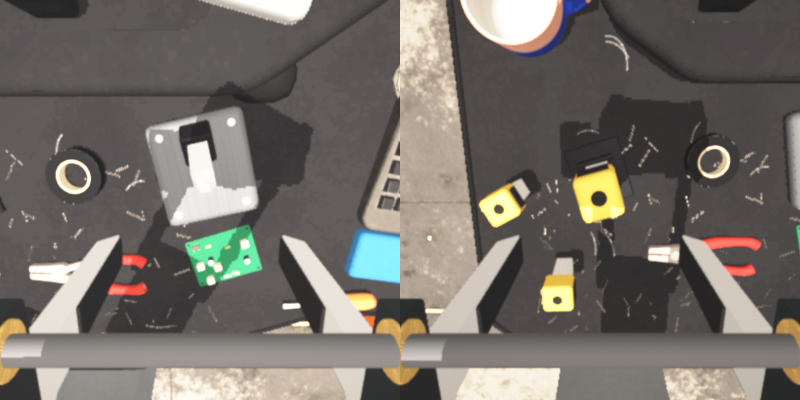

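Left: the foot, post leaning down (−x), turned about 10°. Right: the docked head's top at (600,195), also turned about 10°, with the small heads at (500,208) and (557,298). I'll fit poses from silhouettes and resolve which side the LEDs face.

```bash
cat > fit.py <<'E'
from h import *
import json
from scipy.optimize import minimize
def box(cx,cy,cz,a,b,c):
    g=np.array([[i,j,k] for i in(-.5,.5) for j in(-.5,.5) for k in(-.5,.5)]); return g*[a,b,c]+[cx,cy,cz]
def sil(cal,pts_list,S=4):
    m=np.zeros((400*S,640*S),np.uint8)
    for P in pts_list:
        h=cv2.convexHull(project(cal,P).astype(np.float32)); cv2.fillConvexPoly(m,np.round((h+.5)*S).astype(int),1)
    return cv2.resize(m.astype(np.float32),(640,400),interpolation=cv2.INTER_AREA)
def fit(views,model,x0,steps):
    def cost(p):
        s=0
        for cal,mask in views:
            m=sil(cal,model(p)); s+=1-np.minimum(m,mask).sum()/np.maximum(m,mask).sum()
        return s
    x0=np.array(x0); best=None
    sim=np.vstack([x0]+[x0+np.eye(len(x0))[i]*steps[i] for i in range(len(x0))])
    o=minimize(cost,x0,method="Nelder-Mead",options=dict(initial_simplex=sim,xatol=1e-5,fatol=1e-5,maxiter=400))
    return o.x,o.fun/len(views)
def yellow(im):
    h=cv2.cvtColor(im,cv2.COLOR_BGR2HSV); m=cv2.inRange(h,(18,120,60),(36,255,255))
    return cv2.morphologyEx(m,cv2.MORPH_CLOSE,np.ones((9,9),np.uint8))
def comp(m,uv):
    n,l,st,ce=cv2.connectedComponentsWithStats(m); k=1+np.argmin(np.linalg.norm(ce[1:]-uv,axis=1)); return (l==k).astype(np.float32)
def lampmodel(p,z=.096):
    A=R.from_euler('z',p[2]); return [A.apply(box(0,0,0,.046,.042,.044))+[p[0],p[1],z]]
E
python3 - <<'E'
from fit import *
L=lambda n:json.load(open(f"pics/w_{n}.json"))
k=vision.get_calibration("scene"); B=np.array([.607,.025,.096])
for d in ([.0,0,0],[-.03,0,0],[0,-.03,0]): print(project(k,[B+d])[0].round(1),end=" ")
m=comp(yellow(cv2.imread("pics/w_lamp.png")),project(L("lamp"),[B])[0])
for y in (.17,.17+np.pi/2): print("lamp",*fit([(L("lamp"),m)],lampmodel,[.606,.025,y],[.005,.005,.1]), m.sum())
fm=np.load("pics/foot_foot.npy").astype(np.float32)
def footm(p):
    A=R.from_euler('z',p[2]); t=R.from_euler('y',-np.radians(25))
    s=A.apply([p[3],0,0])+[p[0],p[1],.046]; W=A*t
    return [A.apply(box(0,0,.0125,.12,.11,.025))+[p[0],p[1],0], W.apply(box(0,0,.025,.0205,.0205,.05))+s, W.apply(np.vstack([box(0,0,.05,.0205,.0205,0),box(0,0,.0615,.0085,.0085,0)]))+s, W.apply(box(0,0,-.012,.034,.034,.024))+s]
x,f=fit([(L("foot"),fm)],footm,[.632,-.263,.17,.025],[.005,.005,.1,.005]); print("foot",x,f)
A=R.from_euler('z',x[2]); print("shoulder",A.apply([x[3],0,0])+[x[0],x[1],.046])
im=cv2.imread("pics/w_foot.png"); P=project(L("foot"),np.vstack(footm(x))).round().astype(int)
s3=cv2.resize(im[90:240,240:400],None,fx=4,fy=4,interpolation=cv2.INTER_CUBIC)
for u in P: cv2.circle(s3,(int((u[0]-240)*4+2),int((u[1]-90)*4+2)),3,(0,0,255),-1)
cv2.imwrite("pics/footfit.png",s3)
E
```

```text
[287.5 248.1] [299.2 253.2] [295.8 239.8] lamp [0.60480941 0.02507878 0.26532977] 0.20097458362579346 1993.0
lamp [0.60498364 0.02544656 1.83678645] 0.20482951402664185 1993.0
foot [ 0.63385135 -0.26346005  0.22890905  0.02392826] 0.04977750778198242
shoulder [ 0.65715543 -0.25803037  0.046     ]
```

View pics/footfit.png

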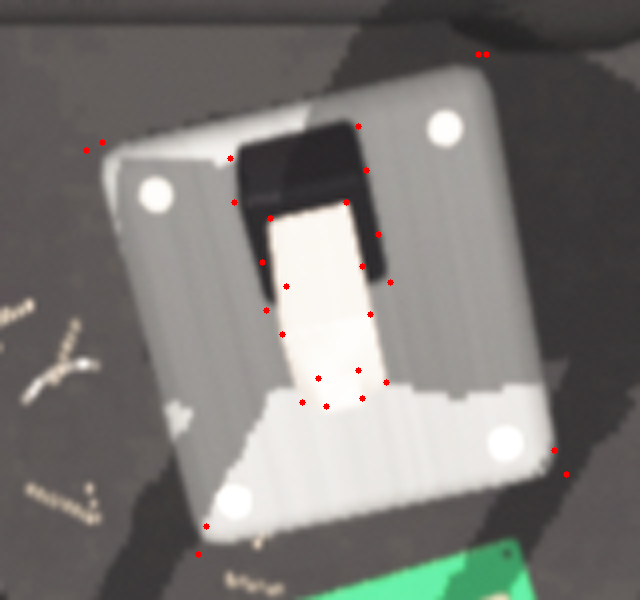

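Foot fit is good. Front (−x) projects to (+12,+5) px in the scene, and the LED face's normal there matches lamp yaw ≈ +0.27 with the front towards −x. Next I'll refine the lamp from a second, closer view.

```bash
python3 - <<'E'
from fit import *
gripper_to(.094)
r.move_to([.605,.025,.215],q(tool(.26))); r.hold(.2)
c=vision.get_calibration("wrist"); im=vision.snapshot("wrist")[:,:,::-1].copy(); cv2.imwrite("pics/w_lamp2.png",im)
json.dump({a:np.asarray(b).tolist() for a,b in c.items()},open("pics/w_lamp2.json","w"))
def hull(m):
    cs=np.vstack(cv2.findContours(m.astype(np.uint8),cv2.RETR_EXTERNAL,cv2.CHAIN_APPROX_NONE)[0]); o=np.zeros((400,640),np.uint8); cv2.fillConvexPoly(o,cv2.convexHull(cs),1); return o.astype(np.float32)
V=[];tiles=[]
for n in("lamp","lamp2"):
    k=json.load(open(f"pics/w_{n}.json")); im=cv2.imread(f"pics/w_{n}.png")
    V.append((k,hull(comp(yellow(im),project(k,[[.605,.025,.1]])[0]))))
for v in ([V[0]],[V[1]],V):
    x,f=fit(v,lampmodel,[.605,.025,.26],[.005,.005,.1]); print(x,f)
x4,f=fit(V,lambda p:lampmodel(p,p[3]),[.605,.025,.26,.096],[.005,.005,.1,.005]); print(x4,f)
for (k,m),n in zip(V,("lamp","lamp2")):
    im=cv2.imread(f"pics/w_{n}.png"); u0,v0=project(k,[[.605,.025,.1]])[0].astype(int)-40
    t=cv2.resize(im[v0:v0+80,u0:u0+80],(400,400),interpolation=cv2.INTER_CUBIC)
    for P in project(k,lampmodel(x)[0]): cv2.circle(t,(int((P[0]-u0+.5)*5),int((P[1]-v0+.5)*5)),4,(0,0,255),-1)
    mm=cv2.resize(m[v0:v0+80,u0:u0+80],(400,400)); cs=cv2.findContours((mm>.5).astype(np.uint8),0,2)[0]; cv2.drawContours(t,cs,-1,(255,0,0),1); tiles.append(t)
cv2.imwrite("pics/lampfit.png",np.hstack(tiles)); print(telemetry.current_t())
E
```

```text
[0.60555253 0.0251544  0.26265293] 0.0757398009300232
[0.60505981 0.02585956 0.24493758] 0.06694269180297852
[0.60628625 0.02588844 0.27257047] 0.07233497500419617
[0.60539143 0.02585261 0.29080459 0.09367569] 0.06713047623634338
6.0583
```

View pics/lampfit.png

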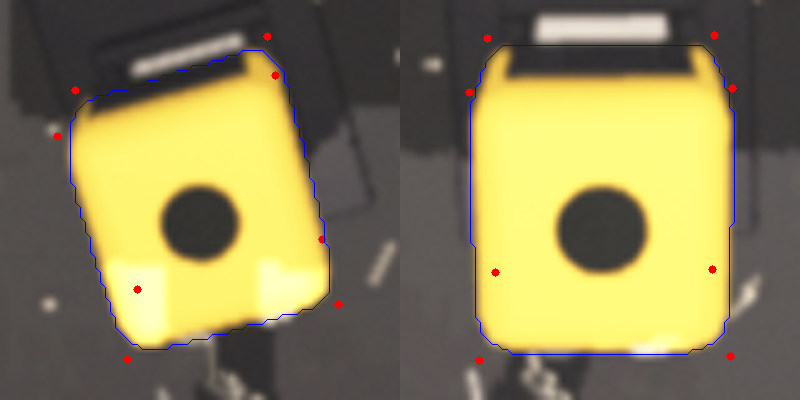

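Fits agree to about 1 mm and the edges line up at yaw ≈ 0.255. Grasp and lift.

```bash
cat >> h.py <<'E'
FY=.22; S=np.array([.657,-.2585,.046]); LR=R.from_euler('z',FY)*R.from_euler('y',-np.radians(25)); D=.096
def tcp(h,dx=0,dy=0): # TCP for mouth h above shoulder along post
    return S+LR.apply([dx,dy,h+D])
TQ=q(tool(FY,np.radians(25)))
E
python3 - <<'E'
from h import *
for h in (.14,.08,0): print(tcp(h).round(3),inverse_kinematics(tcp(h),TQ))
r.move_l([.6058,.0257,.215],q(tool(.255)),vel=.1)
print(r.move_l([.6058,.0257,.102],vel=.12,guard=8))
gripper_to(.03,45); print("open",telemetry.current_opening(),telemetry.current_finger_force())
f0=np.array(telemetry.current_wrist_force())
r.move_l([.6058,.0257,.25],vel=.12); r.hold(.2)
print("open",telemetry.current_opening(),np.array(telemetry.current_wrist_force())-f0,telemetry.current_t())
r.move_to(tcp(.13),TQ); r.move_l(tcp(.072),vel=.1); r.hold(.2)
im=vision.snapshot("scene")[:,:,::-1]; k=vision.get_calibration("scene")
u,v=project(k,[tcp(.05)-LR.apply([0,0,D])])[0].astype(int)
a=cv2.resize(im[v-50:v+50,u-50:u+50],(400,400),interpolation=cv2.INTER_CUBIC)
im2=vision.snapshot("wrist")[:,:,::-1]; cv2.imwrite("pics/pre.png",np.hstack([a,im2[:,120:520]]))
print(telemetry.current_ee_pos()-tcp(.072),telemetry.current_t(),u,v)
E
```

```text
[ 0.56 -0.28  0.26] [-0.78970964  0.1892958   1.63545464  0.41112775  1.10922007  0.41452696]
[ 0.584 -0.275  0.206] [-0.748902    0.25299383  1.69117729  0.4314895   0.98437166  0.39907483]
[ 0.617 -0.267  0.133] [-0.69814515  0.35223885  1.74475593  0.4738092   0.82694466  0.36647438]
False
open 0.04140146396462841 44.87588167190552
open 0.04185029837240001 [ 0.28581954 -0.38311938 -1.9302388 ] 9.8333
[ 2.57410648e-05 -3.05379900e-04  6.33669038e-04] 12.0417 346 177
```

View pics/pre.png

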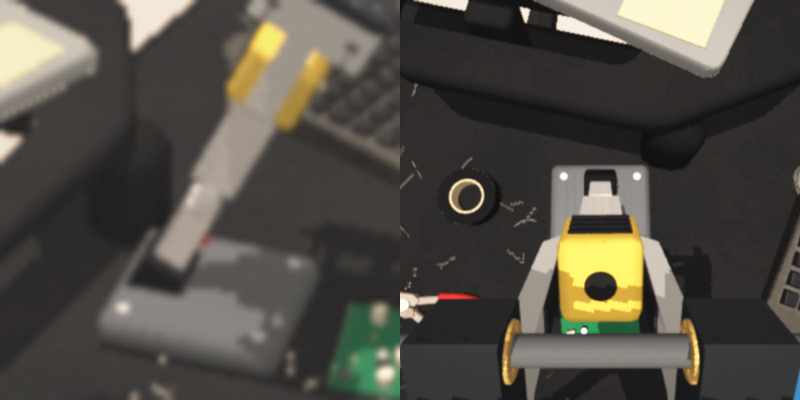

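Tube and post line up in both views: in the wrist view post, block and foot are all centred at column ≈600 and square. Insert stepwise with a force guard.

```bash
python3 - <<'E'
from h import *
def rep(n,g):
    p=LR.inv().apply(np.array(telemetry.current_ee_pos())-S)-[0,0,D]
    print(n,g,(p*1e3).round(1),"F",LR.inv().apply(telemetry.current_wrist_force()).round(1),"T",np.round(telemetry.current_torque(),2),"op",round(telemetry.current_opening(),4),round(telemetry.current_t(),2),flush=True)
rep("pre",0)
for h in (.055,.045,.035,.022,.012,.004):
    g=r.move_l(tcp(h),vel=.06,guard=22); rep(h,g)
    if g: break
else:
    g=r.move_l(tcp(-.004),vel=.03,guard=20); rep("home",g)
E
```

```text
pre 0 [ 0.2 -0.3 72.6] F [-0.7 -0.3 -1.8] T [-0.12  0.37 -0.  ] op 0.0415 12.04
0.055 False [-0.4  0.4 54.2] F [-1.5  0.7 -1. ] T [-0.07  0.34  0.02] op 0.0419 12.47
0.045 False [-0.3  0.3 44.4] F [-0.4 -0.  -2.2] T [-0.01  0.32  0.03] op 0.0415 12.79
0.035 False [-0.4  0.4 34.3] F [-0.6 -0.5 -1.8] T [-0.09  0.31 -0.  ] op 0.042 13.11
0.022 False [-1.1  0.2 21.1] F [-3.1 -1.1 -3.9] T [-0.44  0.88 -0.16] op 0.0417 13.47
0.012 False [-1.   0.7 11. ] F [-3.4 -0.9 -4.1] T [-0.36  1.21 -0.03] op 0.0422 13.79
0.004 False [-0.5  0.6  3.1] F [-3.7  0.3 -9. ] T [-0.23  1.   -0.07] op 0.0417 14.07
home True [ 0.7 -0.3 -0.3] F [-0.   1.3  4.9] T [0.01 0.08 0.  ] op 0.0419 14.33
```

Smooth travel, with contact right at the shoulder height. One gentle press to confirm seating, then release, retreat and look.

```bash
python3 - <<'E'
from h import *
g=r.move_l(tcp(-.005),vel=.02,guard=12)
print(g,((LR.inv().apply(np.array(telemetry.current_ee_pos())-S)-[0,0,D])*1e3).round(1),LR.inv().apply(telemetry.current_wrist_force()).round(1))
gripper_to(.07); r.hold(.2)
r.move_l(tcp(.10),vel=.15)
r.move_to([.45,-.26,.33],q(tool(FY+np.pi-.5))) if False else r.move_l(tcp(.13,-.05),vel=.15)
r.hold(.2)
im=vision.snapshot("scene")[:,:,::-1]; k=vision.get_calibration("scene")
for n in("lamp_mouth","shoulder","lamp_grip"): print(n,[(round(d["score"],2),np.round(d["at"],3).tolist()) for d in models.mark_of(n,"scene")][:4])
u,v=project(k,[S+LR.apply([0,0,.04])])[0].astype(int)
a=cv2.resize(im[v-40:v+40,u-40:u+40],(400,400),interpolation=cv2.INTER_CUBIC)
im2=vision.snapshot("wrist")[:,:,::-1]; cv2.imwrite("pics/post.png",np.hstack([a,im2[:,120:520]]))
print("expected grip",S+LR.apply([0,0,.09]),telemetry.current_t())
E
```

```text
True [ 0.9 -0.5 -0.3] [0.1 0.3 4. ]
lamp_mouth [(0.73, [0.657, -0.26, 0.048]), (0.66, [0.473, 0.072, 0.0]), (0.57, [0.586, 0.126, 0.0])]
shoulder [(0.45, [0.657, -0.261, 0.045])]
lamp_grip [(0.82, [0.617, -0.266, 0.127]), (0.79, [0.478, 0.072, 0.066]), (0.63, [0.584, 0.129, 0.069])]
expected grip [ 0.61988111 -0.2668005   0.1275677 ] 17.2
```

View pics/post.png

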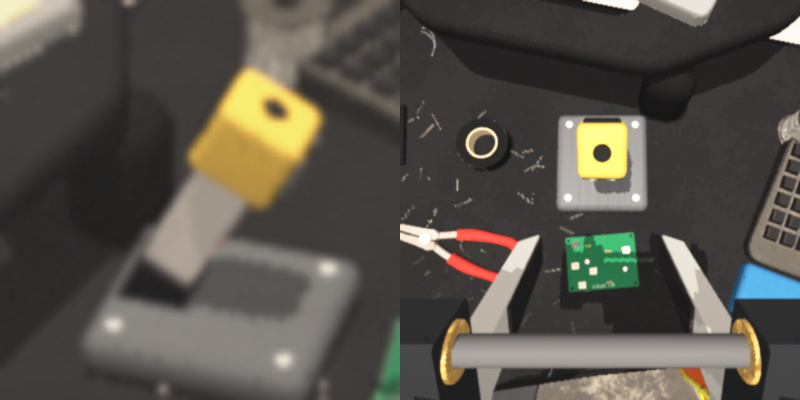

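The head is seated with its front the right way round. I'll check the button from the front before handing in.

```bash
python3 - <<'E'
from h import *
b=S+LR.apply([-.012,0,.022]); best=None
k=vision.get_calibration("wrist"); T=rot(telemetry.current_tool_rot()); off=T.inv().apply(np.array(k["position"])-telemetry.current_ee_pos())
for el in (36,40,44,48,52):
  for d in (.32,.36,.4):
   for yw in (FY,0,-.3,-.5):
    a=np.radians(el); e=R.from_euler('z',yw)
    cam=b-d*e.apply([np.cos(a),0,-np.sin(a)])
    W=tool(yw+np.pi,-(np.pi/2-a-.288)) 
    P=cam-W.apply(off); s=inverse_kinematics(P,q(W))
    if s is not None and P[2]>.2 and best is None: best=(el,d,yw,P,W,s)
el,d,yw,P,W,s=best; print(el,d,yw,P.round(3),np.round(s,2))
r.move_l(np.array(telemetry.current_ee_pos())+[-.05,0,.04],vel=.2)
r.move_to(P,q(W)); r.hold(.2)
c=vision.get_calibration("wrist"); im=vision.snapshot("wrist")[:,:,::-1]
u,v=project(c,[b])[0].astype(int); print(u,v,telemetry.current_t())
u=np.clip(u,50,590);v=np.clip(v,50,350)
cv2.imwrite("pics/front.png",cv2.resize(im[v-50:v+50,u-50:u+50],(600,600),interpolation=cv2.INTER_CUBIC))
E
```

```text
36 0.36 -0.3 [ 0.512 -0.223  0.2  ] [-0.69  0.01  2.12  0.56  0.45 -2.4 ]
319 201 20.1917
```

View pics/front.png

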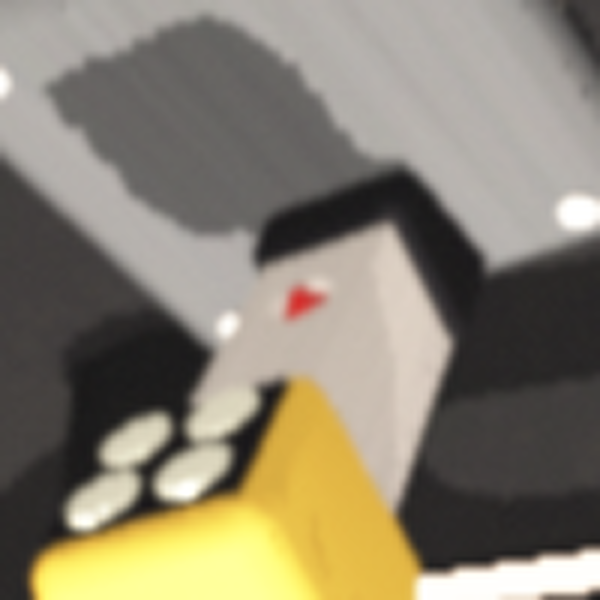

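The red cone sticks out of the hole at (303,300), the tube sits on the black shoulder, and the robot is clear of everything. Handing in.

```bash
python3 -c "
from h import *
print(r.sign_off())"
```

```text
the job is handed in; nothing more can be done
None
```

The lamp head sits fully on the post with the red button out through its hole; the robot touched none of the other things, and I handed the job in at about 20 s of the 40 s allowed; sign-off returned no verdict.

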